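Lid the carved boxes and hold up their carrying tray

ROBOT

A 7-joint arm with a two-finger parallel gripper is mounted at the origin on the work surface. World frame = base frame: x ahead of the robot, y to its left, z up, the work surface at z = 0. Lengths are in m, angles in degrees, forces in N, time in s.
With the tool pointing down it reaches from about 0.35 to 0.775 m from the base axis. Payload 3.1 kg.
Tool frame: the origin (TCP) lies on the centre line of the jaws, within the pads' length; the fingertips stand 17 mm ahead of it and the grasp point (between the pads) lies 2 mm behind it (robot.tip_reach is the distance from the TCP to the fingertips, in m); z points along the fingers, y is the line along which they close (so a half turn about z gives the same grasp; the last joint's range is limited). The gripper opens to 85 mm and grips with 20 to 120 N. Pads are 22 mm wide; open, the fingers measure 114 mm over their backs; the gripper's body (76 mm by 85 mm) begins 54 mm behind the grasp point. The pads swing forward as they close: fully open they stand 13 mm farther back than shut.
Start: joints at [72.897, 17.813, 0.802, 86.603, -0.252, 75.585, -1.558], TCP at [0.14, -0.532, 0.248] pointing down, gripper open.
Joint ranges: [-154.91, 154.91], [-16.99, 109.72], [-72.82, 74.43], [7.12, 147.25], [-82.49, 262.49], [11.32, 116.49], [-174.64, 174.64]. Speed limits (degrees/s): [159.86, 159.86, 180, 180, 180, 180, 180].

INTERFACE

Orientations are given as [roll, pitch, yaw] about the fixed x, y, z axes, in that order (R = Rz(yaw) Ry(pitch) Rx(roll)).
In Python, from station import robot, fingers, vision, workorder, recognise gives the robot as it stands. Calls block until the motion is done:
- robot.move_to(position, orientation): joint-space move of the TCP to a pose.
- robot.line_to(position, orientation=None, velocity=0.15, f_stop=None): straight line of the TCP; orientation=None keeps the orientation; velocity is the mean speed in m/s. With f_stop (N) it stops when the force on the tool has changed by that much, and returns True; else False.
- robot.move_j(angles): joint-space move.
- fingers.gripper_to(opening, force=None): opening from 0.0 (shut) to 1.0 (fully open); force is the grip in N (None keeps the last); returns when the fingers have stopped.
- robot.pause(seconds).
- robot.inverse_kinematics(position, orientation): joint angles nearest the present ones, or None.
- vision.grab_frame(name): name is "scene" or "top" or "wrist"; returns the picture (420x560x3 uint8, red, green, blue); there is no depth.
- vision.calibration(name): a dict with "mtx" (3x3 intrinsics, pixels), "extrinsics" (4x4, takes a point from world to camera coordinates); the wrist camera has in their place "T_tool_cam" (4x4, takes a point from camera to tool coordinates, whose origin is the TCP and whose axes are the flange's). Camera axes: x right, y up, looking along -z (the intrinsics and any distortion apply to the point x, -y, -z); pixel columns grow to the right and rows downward; lengths in m; the calibration is good to about 2 mm. A picture is of the moment at which its call begins: read the wrist's pose just before it. calibration takes no time and is no camera call.
A pose or a line that the arm cannot do raises robot.PlanningError and nothing moves.
- workorder.close_job(): hands the job in; it is judged then, once.
Trained networks look in the newest picture that a camera, given by its name, has taken for a name from the list of things; names that differ only in an ending like _2 or _b are one class to them, and where a whole thing is asked for, a point or a joint stands for the part that bears it (a point fixed in the world has none). Each returns a list of dicts, best first, with "p" (0 to 1); they miss things now and then, are a little off and sometimes report something else, mostly with a low value. They report only what shows in the picture. A call takes as long as a camera call.
- recognise(label, camera): "rect" ([centre column, centre row, width, height] in pixels, round what is visible of it).
Readings, each from a call of its own:
- robot.current_time_s(): time.
- robot.current_joint_positions(): joint angles.
- robot.current_dq(): joint speeds.
- robot.current_joint_torque(): joint torques, N m.
- robot.current_tool_pos(): TCP position.
- robot.current_eef_rot(): TCP orientation.
- robot.current_contact_force(): force on the tool from outside, world axes, zero at the start.
- robot.current_torque(): the same for the moment, N m.
- robot.current_finger_gap(): opening from 0.0 (shut) to 1.0 (fully open).
- robot.current_gripper_force(): force on a finger pad.
Only numpy, scipy, OpenCV 4.12 (cv2) and the standard library are available. Lean on these libraries where they do the work, as an engineer would, in place of code of your own. Each camera call takes 0.05 s, during which the arm holds its last target. There are 200 camera calls.

TASK

Put each loose lid on the round wooden box it belongs to (pale lid on the pale box, dark lid on the dark box), so that both boxes stand closed on the carrying tray. Then pick the tray up by its red T handle and hold it still and level about 10 cm above the table, with both closed boxes still standing on it; finish while holding it there, do not put it down. Leave the hammer, the sanding block and the gouge where they are.

Things in the scene. Friction and masses are not known exactly. Their poses are not given: they have to be found in the camera images.
- tray: Loose wooden tray, 100 mm (its x) by 262 mm (its y), about 0.4 kg. Origin: centre of its underside, z up. Floor 8 mm thick, rim to z 18 mm, two low bars at y = +-35 mm (to z 14 mm). A post in the middle (34 by 16 mm) carries the red T handle. A box stands in each half, about at x 0, y = +83 and -83 mm; which is where varies.
- tray_handle (a point): Centre of the tray's red handle bar, fixed to the tray, 121 mm above the tray's underside. The bar is 90 mm long along the tray's x, 18 mm wide along the tray's y and 18 mm high (its top 130 mm above the underside). Same axes as the tray.
- birch_box: Pale round wooden box, open on top, 60 mm outside diameter, 45 mm high, wall 4 mm (mouth 52 mm), about 110 g, loose on the tray's floor. Origin: centre of its underside, z up.
- walnut_box: Dark round wooden box, open on top, 72 mm outside diameter, 45 mm high, wall 4 mm (mouth 64 mm), about 140 g, loose on the tray's floor. Origin: centre of its underside, z up.
- birch_lid: Pale round lid of the pale box, right way up on the table, about 33 g. Origin: centre of the plug's underside, z up. Plug 47 mm diameter, z 0 to 6 mm, lower edge tapered; disc 60 mm diameter, z 6 to 12 mm; upright knob 18 mm diameter, z 12 to 36 mm. On its box the plug is in the mouth and the disc rests on the rim: lid origin 39 mm above the box's origin.
- walnut_lid: Dark round lid of the dark box, right way up on the table, about 42 g. Origin: centre of the plug's underside, z up. Plug 59 mm diameter, z 0 to 6 mm, lower edge tapered; disc 72 mm diameter, z 6 to 12 mm; upright knob 18 mm diameter, z 12 to 36 mm. On its box the plug is in the mouth and the disc rests on the rim: lid origin 39 mm above the box's origin.
- hammer: Bystander: hammer 280 mm long lying on the table to the robot's right. Origin: near the middle of its length, on its underside; handle towards its -x.
- sanding_block: Bystander: wood and cork sanding block 50 x 110 x 38 mm lying on the table beyond the tray. Origin: centre of its underside; long side along its y.
- gouge: Bystander: carving gouge 190 mm long lying on the table to the robot's left, wooden handle 22 mm thick towards its -x (100 mm), steel blade towards +x (90 mm). Origin: on the table where blade and handle meet.

How it is judged:
By the outcome, as a careful person would: the job done as asked, in the order asked, and still so for the second after the job is handed in, while the arm keeps its last pose, push and grip.
It also fails if it takes over 64 s, if anything falls off the work surface, if the arm or the gripper's body presses on something with over 40 N, if the wrist force passes 120 N, or if a joint passes its speed limit or range.

## Working session

There is one attempt and no reset: what is moved stays moved. The work goes in short steps, each a Python script; the robot and the scene stay as the last script left them, time stands still between calls to the robot, and variables do not carry over. Pictures are saved under pics/ and viewed, at most 10 in all, crops included, and the job is handed in when it is done.

```bash
mkdir -p pics; ls
python3 - <<'E'
from station import robot, fingers, vision, workorder, recognise
import cv2, numpy as np
for n in ["scene","top"]:
    im=vision.grab_frame(n); cv2.imwrite(f"pics/{n}0.png",im[:,:,::-1])
    c=vision.calibration(n); print(n,{k:np.round(np.array(v),4).tolist() for k,v in c.items()})
    for l in ["tray","tray_handle","birch_box","walnut_box","birch_lid","walnut_lid","hammer","sanding_block","gouge"]:
        print(l,[(np.round(d["rect"],1).tolist(),round(d["p"],2)) for d in recognise(l,n)][:3])
print({k:np.round(np.array(v),4).tolist() for k,v in vision.calibration("wrist").items()})
print(robot.current_time_s(), robot.tip_reach, robot.current_eef_rot())
E
```

```text
pics
scene {'mtx': [[399.7091, 0.0, 271.2121], [0.0, 399.7091, 213.6982], [0.0, 0.0, 1.0]], 'extrinsics': [[0.7936, 0.6082, 0.0192, -0.458], [-0.3517, 0.4328, 0.8301, 0.1069], [0.4965, -0.6655, 0.5573, -1.3569], [0.0, 0.0, 0.0, 1.0]]}
tray [([277.7, 236.1, 100.8, 75.1], 0.83)]
tray_handle [([275.4, 236.8, 98.1, 76.3], 0.55)]
birch_box [([251.7, 246.9, 23.7, 27.7], 0.66)]
walnut_box [([304.9, 227.3, 25.1, 27.8], 0.8)]
birch_lid [([164.1, 296.8, 25.9, 18.3], 0.57)]
walnut_lid [([306.2, 199.6, 25.5, 15.9], 0.71)]
hammer [([153.8, 374.5, 93.5, 91.0], 0.81)]
sanding_block [([316.6, 286.4, 47.2, 42.9], 0.63)]
gouge [([362.3, 196.0, 51.4, 25.8], 0.86), ([251.0, 246.9, 23.7, 28.1], 0.26)]
top {'mtx': [[533.32, 0.0, 279.2858], [0.0, 533.32, 205.195], [0.0, 0.0, 1.0]], 'extrinsics': [[-0.0254, -0.9996, -0.0145, 0.0192], [0.9891, -0.0272, 0.1446, -0.6214], [-0.1449, -0.0107, 0.9894, -1.505], [0.0, 0.0, 0.0, 1.0]]}
tray [([271.1, 219.8, 99.2, 51.8], 0.73)]
tray_handle [([271.8, 221.2, 91.0, 53.5], 0.69)]
birch_box [([297.4, 227.4, 21.7, 23.1], 0.74)]
walnut_box [([241.5, 212.8, 22.0, 25.0], 0.89)]
birch_lid [([384.0, 244.5, 24.3, 19.4], 0.59), ([269.4, 219.8, 97.5, 57.7], 0.37)]
walnut_lid [([196.8, 245.1, 25.3, 22.1], 0.84)]
hammer [([441.4, 199.2, 34.5, 97.1], 0.98)]
sanding_block [([299.7, 163.6, 39.6, 24.0], 0.88)]
gouge [([142.4, 204.6, 8.3, 62.1], 0.66)]
{'mtx': [[319.1589, 0.0, 274.3847], [0.0, 319.1589, 206.8416], [0.0, 0.0, 1.0]], 'T_tool_cam': [[-0.0002, 0.9632, 0.2688, 0.0694], [1.0, 0.0001, 0.0006, 0.0014], [0.0005, 0.2688, -0.9632, -0.124], [0.0, 0.0, 0.0, 1.0]]}
1.0 0.017 [1.79995898e+02 9.16699075e-04 1.47220771e+01]
```

```bash
cat > h.py <<'E'
from station import robot, fingers, vision, workorder, recognise
import cv2, numpy as np
from scipy.spatial.transform import Rotation as R
F=np.diag([1,-1,-1.])
def cam(n,pose=None):
    c=vision.calibration(n); K=np.array(c["mtx"])
    if n=="wrist":
        p,e=pose; T=np.eye(4); T[:3,:3]=R.from_euler("xyz",e,degrees=True).as_matrix(); T[:3,3]=p
        E=np.linalg.inv(T@np.array(c["T_tool_cam"]))
    else: E=np.array(c["extrinsics"])
    return K@F@E[:3]
def px(P,X): q=P@np.append(X,1); return q[:2]/q[2]
def onz(P,uv,z):   # pixel -> point on plane height z
    H=np.c_[P[:,0],P[:,1],P[:,2]*z+P[:,3]]; q=np.linalg.solve(H,[*uv,1]); return np.array([*(q[:2]/q[2]),z])
def tri(obs):      # [(P,uv)..]
    A=np.vstack([[uv[0]*P[2]-P[0],uv[1]*P[2]-P[1]] for P,uv in obs]); A/=np.linalg.norm(A[:,:3],axis=1)[:,None]
    return np.linalg.lstsq(A[:,:3],-A[:,3],rcond=None)[0]
def pose(): return robot.current_tool_pos(), robot.current_eef_rot()
E
python3 - <<'E'
import cv2,numpy as np
from h import *
S,T=cam("scene"),cam("top")
a=cv2.imread("pics/scene0.png")[170:330,130:400]; b=cv2.imread("pics/top0.png")[130:300,130:420]
a=cv2.resize(a,(506,300),interpolation=cv2.INTER_CUBIC); b=cv2.resize(b,(512,300),interpolation=cv2.INTER_CUBIC)
cv2.imwrite("pics/both.png",np.vstack([a,b[:,:506]]))
for n,s,t in [("birch_box",(251.7,246.9),(297.4,227.4)),("walnut_box",(304.9,227.3),(241.5,212.8)),("birch_lid",(164.1,296.8),(384,244.5)),("walnut_lid",(306.2,199.6),(196.8,245.1)),("sand",(316.6,286.4),(299.7,163.6)),("gouge",(362.3,196),(142.4,204.6)),("hammer",(153.8,374.5),(441.4,199.2))]:
    print(n,tri([(S,s),(T,t)]).round(4),onz(T,t,.02).round(3))
E
```

```text
birch_box [ 0.555  -0.0502  0.0296] [ 0.558 -0.048  0.02 ]
walnut_box [0.6062 0.1154 0.0218] [0.606 0.115 0.02 ]
birch_lid [ 0.5019 -0.2997  0.0147] [ 0.501 -0.299  0.02 ]
walnut_lid [0.5179 0.2515 0.0125] [0.514 0.248 0.02 ]
sand [ 0.7526 -0.0596  0.0159] [ 0.749 -0.061  0.02 ]
gouge [ 0.6403  0.4141 -0.0029] [0.638 0.409 0.02 ]
hammer [ 0.6386 -0.4573  0.0324] [ 0.63  -0.475  0.02 ]
```

View pics/both.png

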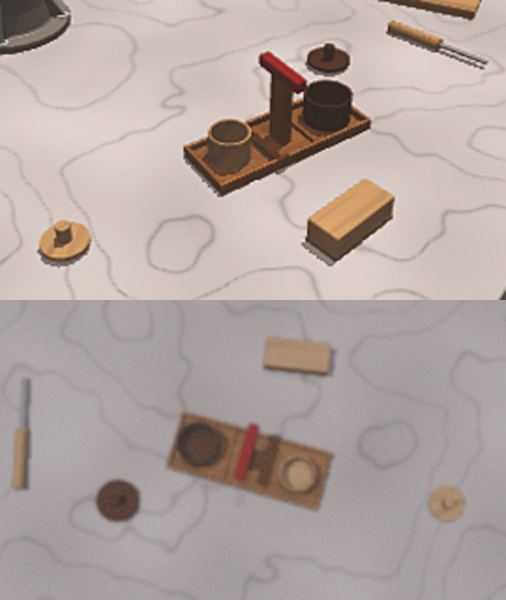

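The picture agrees with the networks. The tray sits at about (0.58, 0.03) with yaw about -17°. The pale box and lid are on the robot's right and the dark ones on its left, all well clear of the bystanders. Next I'll check reachable yaws and look at the birch lid from close by.

```bash
cat >> h.py <<'E'
def blob(im,uv,thr=60,dark=None):
    """ellipse of the coloured blob nearest pixel uv"""
    hsv=cv2.cvtColor(cv2.GaussianBlur(im,(3,3),0),cv2.COLOR_RGB2HSV)
    m=(hsv[...,1]>thr).astype(np.uint8)
    cs,_=cv2.findContours(cv2.morphologyEx(m,cv2.MORPH_OPEN,np.ones((3,3))),cv2.RETR_EXTERNAL,cv2.CHAIN_APPROX_NONE)
    cs=[c for c in cs if len(c)>40]
    if not cs: return None
    c=max(cs,key=lambda c:cv2.pointPolygonTest(c,tuple(map(float,uv)),True))
    return cv2.fitEllipse(cv2.convexHull(c)),cv2.contourArea(c)
def look(label,tag):
    p=pose(); im=vision.grab_frame("wrist"); cv2.imwrite(f"pics/{tag}.png",im[:,:,::-1])
    r=recognise(label,"wrist"); P=cam("wrist",p)
    print(tag,label,[(np.round(d["rect"],1).tolist(),round(d["p"],2)) for d in r[:2]])
    return P,im,r
E
python3 - <<'E'
from h import *
for n,p in [("bl",(.502,-.3,.2)),("bb",(.555,-.05,.08)),("wl",(.515,.25,.2)),("wb",(.606,.115,.08)),("h",(.58,.033,.12)),("h2",(.58,.033,.22))]:
    for y in (73,-107,-17,163,0):
        q=robot.inverse_kinematics(np.array(p),[180,0,y]); print(n,y,None if q is None else np.round(q).tolist())
robot.move_to([.502,-.3,.22],[180,0,0])
obs=[]
for k,z in enumerate((.22,.15)):
    if k: robot.line_to([.502,-.3+.05,z])
    P,im,r=look("birch_lid",f"bl{k}")
    print(px(P,[.502,-.3,.009]).round(1)); b=blob(im,px(P,[.502,-.3,.009])); print(b)
    if b: obs.append((P,b[0][0])); print(onz(P,b[0][0],.009).round(4))
print(tri(obs).round(4),robot.current_time_s())
E
```

```text
bl 73 [44.0, 25.0, -21.0, 85.0, 9.0, 72.0, 5.0]
bl -107 [26.0, 24.0, 4.0, 86.0, -2.0, 71.0, -166.0]
bl -17 [36.0, 24.0, -10.0, 85.0, 4.0, 71.0, -81.0]
bl 163 [51.0, 27.0, -32.0, 84.0, 15.0, 73.0, 91.0]
bl 0 [37.0, 24.0, -11.0, 85.0, 5.0, 71.0, -65.0]
bb 73 [30.0, 33.0, -38.0, 97.0, 23.0, 58.0, -32.0]
bb -107 [44.0, 43.0, -62.0, 97.0, 41.0, 66.0, 134.0]
bb -17 [22.0, 30.0, -26.0, 97.0, 15.0, 56.0, -116.0]
bb 163 [32.0, 34.0, -41.0, 97.0, 25.0, 59.0, 56.0]
bb 0 [23.0, 30.0, -27.0, 97.0, 16.0, 56.0, -100.0]
wl 73 [7.0, 31.0, -52.0, 86.0, 25.0, 75.0, -64.0]
wl -107 [12.0, 35.0, -62.0, 86.0, 31.0, 78.0, 111.0]
wl -17 [12.0, 35.0, -61.0, 86.0, 31.0, 78.0, -159.0]
wl 163 [10.0, 33.0, -57.0, 86.0, 28.0, 76.0, 23.0]
wl 0 [3.0, 28.0, -44.0, 86.0, 20.0, 74.0, -134.0]
wb 73 [18.0, 43.0, -49.0, 87.0, 34.0, 66.0, -54.0]
wb -107 [24.0, 49.0, -62.0, 87.0, 44.0, 72.0, 119.0]
wb -17 [11.0, 39.0, -37.0, 87.0, 25.0, 63.0, -138.0]
wb 163 [18.0, 43.0, -49.0, 87.0, 34.0, 66.0, 36.0]
wb 0 [15.0, 41.0, -43.0, 87.0, 29.0, 64.0, -124.0]
h 73 [24.0, 33.0, -42.0, 91.0, 24.0, 65.0, -41.0]
h -107 [34.0, 42.0, -62.
[... 173 characters left out ...]
112.0]
h2 73 [26.0, 29.0, -47.0, 83.0, 21.0, 77.0, -39.0]
h2 -107 [34.0, 35.0, -62.0, 83.0, 31.0, 81.0, 134.0]
h2 -17 [22.0, 27.0, -40.0, 83.0, 18.0, 76.0, -126.0]
h2 163 [27.0, 30.0, -48.0, 83.0, 22.0, 77.0, 51.0]
h2 0 [23.0, 28.0, -42.0, 83.0, 19.0, 76.0, -110.0]
bl0 birch_lid [([271.2, 181.8, 54.7, 54.8], 0.7)]
[271.5 184.2]
(((269.7089538574219, 182.72071838378906), (56.41898727416992, 57.12556838989258), 73.08019256591797), 2465.5)
[ 0.5036 -0.2981  0.009 ]
bl1 birch_lid [([328.1, 202.0, 70.9, 71.0], 0.78)]
[329.8 202.3]
(((327.78875732421875, 200.1225128173828), (68.33715057373047, 71.22715759277344), 64.9079360961914), 3747.5)
[ 0.504  -0.2982  0.009 ]
[ 0.5038 -0.2981  0.0091] 3.5083
```

The birch lid is at (0.5038, -0.2981), and its triangulated height of 9.1 mm is right. Before grasping, I'll do one pass over the tray and the walnut lid.

Run:
```python
from h import *
D={}
def sh(tag):
    p=pose(); im=vision.grab_frame("wrist"); D[tag+"_P"]=cam("wrist",p); D[tag]=im; cv2.imwrite(f"pics/{tag}.png",im[:,:,::-1])
robot.move_to([.54,-.05,.22],[180,0,-17]); sh("t0")
robot.line_to([.50,-.03,.22],velocity=.25); sh("t1")
robot.line_to([.57,.13,.22],velocity=.3); sh("t2")
for l in ("walnut_box","birch_box","tray_handle"): print(l,[(np.round(d["rect"],1).tolist(),round(d["p"],2)) for d in recognise(l,"wrist")[:2]])
robot.line_to([.53,.10,.22],velocity=.25); sh("t3")
obs=[]
for k,(x,y,z) in enumerate([(.516,.25,.22),(.50,.21,.17)]):
    (robot.line_to if k else robot.move_to)([x,y,z],[180,0,0])
    P,im,r=look("walnut_lid",f"wl{k}"); D[f"wl{k}"]=im; D[f"wl{k}_P"]=P
    b=blob(im,px(P,[.517,.25,.009])); print(px(P,[.517,.25,.009]).round(),b)
    if b: obs.append((P,b[0][0])); print(onz(P,b[0][0],.009).round(4))
print(tri(obs).round(4),robot.current_time_s())
np.savez("d.npz",**D)
cv2.imwrite("pics/m.png",np.vstack([np.hstack([cv2.resize(D[a][:,:,::-1],(400,300)) for a in r]) for r in (("t0","t1"),("t2","wl0"))]))
```

```text
walnut_box [([278.6, 148.8, 78.5, 80.5], 0.56)]
birch_box [([461.1, 154.1, 81.6, 66.4], 0.91)]
tray_handle [([368.6, 156.2, 265.7, 132.7], 0.78)]
wl0 walnut_lid [([274.1, 180.2, 67.9, 66.5], 0.77)]
[275. 185.] (((275.32342529296875, 179.07398986816406), (65.89888000488281, 66.99931335449219), 71.09883880615234), 3395.5)
[0.5229 0.2496 0.009 ]
wl1 walnut_lid [([228.4, 174.4, 83.5, 82.5], 0.86)]
[229. 179.] (((228.88333129882812, 172.7118682861328), (77.6657943725586, 80.19271850585938), 120.84571838378906), 4803.0)
[0.523  0.2503 0.009 ]
[0.5238 0.2496 0.0135] 7.575
```

View pics/m.png

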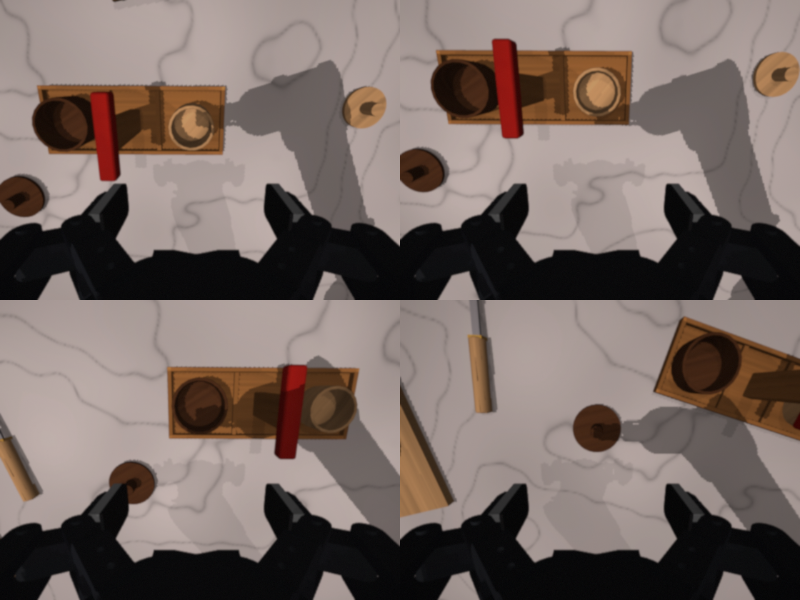

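```bash
cat > fit.py <<'E'
from h import *
from scipy.optimize import minimize
D=np.load("d.npz"); A=np.linspace(0,2*np.pi,120,endpoint=False)
def pr(P,X): q=np.c_[X,np.ones(len(X))]@P.T; return q[:,:2]/q[:,2:]
def G(im):
    g=cv2.GaussianBlur(im,(0,0),1.2).astype(np.float32).sum(2)/3
    return cv2.Sobel(g,5,1,0)/8,cv2.Sobel(g,5,0,1)/8
def ring(c,r): return np.c_[c[0]+r*np.cos(A),c[1]+r*np.sin(A),np.full(len(A),c[2])]
def score(c,views,r):
    s=0
    for P,(gx,gy) in views:
        for rr in (r,r-.004):
            u=pr(P,ring(c,rr)); n=u-u.mean(0); n/=np.linalg.norm(n,axis=1)[:,None]; m=u.astype(np.float32)[None]
            d=cv2.remap(gx,m[...,0],m[...,1],1)[0]*n[:,0]+cv2.remap(gy,m[...,0],m[...,1],1)[0]*n[:,1]
            s+=np.minimum(abs(d),12).mean()
    return s
def fitring(c0,views,r,span=.014):
    best=max(((score(np.array([c0[0]+a,c0[1]+b,c0[2]+z]),views,r),a,b,z) for a in np.arange(-span,span+.001,.002) for b in np.arange(-span,span+.001,.002) for z in (-.006,0,.006)))
    c=np.array(c0)+best[1:]
    o=minimize(lambda c:-score(c,views,r),c,method="Nelder-Mead",options=dict(initial_simplex=[c,c+[.002,0,0],c+[0,.002,0],c+[0,0,.003]]))
    return o.x,-o.fun
def barmodel(v,P):
    x,y,z,t=v; t=np.radians(t); R2=np.array([[np.cos(t),-np.sin(t)],[np.sin(t),np.cos(t)]])
    X=np.array([[*(R2@[a*.045,b*.009]+[x,y]),z-h] for a in(-1,1) for b in (-1,1) for h in (0,.018)])
    return cv2.convexHull(pr(P,X).astype(np.float32))
def red(im):
    f=im.astype(int); return ((f[...,0]>2.2*f[...,1])&(f[...,0]>2.2*f[...,2])&(f[...,0]>50)).astype(np.uint8)
def barfit(v0,views):
    def cost(v):
        s=0
        for P,m in views:
            k=np.zeros(m.shape,np.uint8); cv2.fillConvexPoly(k,np.round(barmodel(v,P)*16).astype(np.int32),1,shift=4); s+=(k!=m).sum()/m.sum()
        return s/len(views)
    sp=[np.array(v0)]+[np.array(v0)+d for d in np.diag([.008,.008,.008,5])]
    o=minimize(cost,v0,method="Nelder-Mead",options=dict(initial_simplex=sp,xatol=1e-5)); return o.x,o.fun
if __name__=="__main__":
    V={t:(D[t+"_P"],G(D[t])) for t in("t0","t1","t2","t3")}
    b,sb=fitring([.555,-.05,.053],[V["t0"],V["t1"]],.030); w,sw=fitring([.606,.115,.053],[V["t2"],V["t3"]],.036)
    print("birch",b.round(4),sb,"walnut",w.round(4),sw)
    h,c=barfit([.58,.033,.13,-17],[(D[t+"_P"],red(D[t])) for t in("t0","t1","t2","t3")]); print("bar top",h.round(4),c)
    d=w-b; print("dist",np.hypot(*d[:2]),"yaw",-np.degrees(np.arctan2(d[0],d[1])),"mid",(w+b)[:2]/2)
    wl,s=fitring([.523,.25,.012],[(D[t+"_P"],G(D[t])) for t in("wl0","wl1")],.036,.006); print("wl",wl.round(4),s)
    o=[]
    for t in("t0","t2","t3","wl1"):
        im=D[t][:,:,::-1].copy(); P=D[t+"_P"]
        for c,r in((b,.03),(w,.036),(wl,.036)): cv2.polylines(im,[np.round(pr(P,ring(c,r))*8).astype(np.int32)],1,(0,255,0),1,shift=3)
        cv2.polylines(im,[barmodel(h,P).astype(np.int32)],1,(255,255,0)); o.append(im[0:300,:] if t!="x" else im)
    cv2.imwrite("pics/fit.png",cv2.resize(np.vstack([np.hstack(o[:2]),np.hstack(o[2:])]),(800,430),interpolation=cv2.INTER_AREA))
E
python3 fit.py
```

```text
birch [ 0.5556 -0.0508  0.0499] 38.55670744553845 walnut [0.6095 0.1112 0.0512] 24.202027879417404
bar top [  0.584    0.0287   0.1255 -16.6653] 0.2549800902206602
dist 0.17072810916354406 yaw -18.39394576613783 mid [0.58256285 0.03015469]
wl [0.5242 0.2488 0.0228] 38.58274613374627
```

View pics/fit.png

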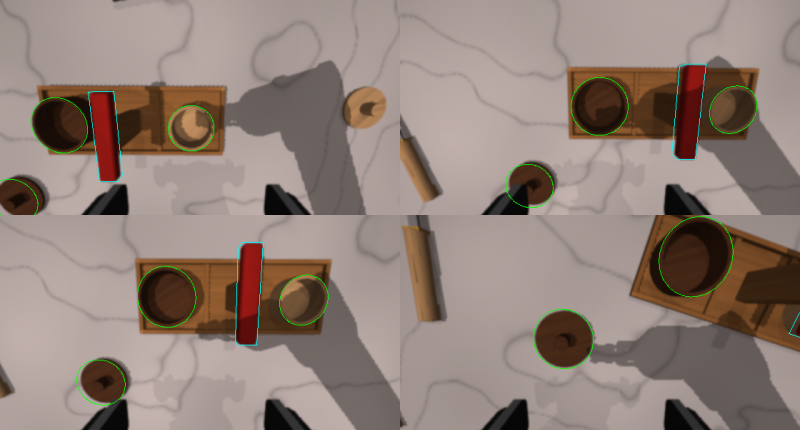

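The overlays lie on the rims. Measured heights are rims 50–51 mm (expected 53) and bar top about 126 mm (expected 130), so the positions are plausible. The walnut lid is dark and its height is poorly fixed, but its xy agrees at about (0.5235, 0.2495). I'll grasp it now, since the arm is next to it.

Run:
```python
from h import *
fingers.gripper_to(.6,40)
x,y=.5235,.2495
robot.line_to([x,y,.12],[180,0,0],velocity=.2)
print(robot.line_to([x,y,.033],velocity=.08,f_stop=6),robot.current_tool_pos())
fingers.gripper_to(0,40); print("gap",robot.current_finger_gap()*85,robot.current_gripper_force())
robot.line_to([x,y,.12],velocity=.15)
w=np.array([.6095,.1112])
robot.line_to([*w,.15],[180,0,-17],velocity=.2)
P,im,r=look("walnut_lid","held_w"); np.savez("hw.npz",P=P,im=im)
print(robot.current_contact_force().round(2),robot.current_time_s(),robot.current_finger_gap()*85)
```

```text
False [0.52403536 0.24986345 0.03368761]
gap 16.230139953497495 39.198405146598816
held_w walnut_lid [([276.1, 260.8, 145.9, 131.9], 0.59)]
[0.07 0.43 0.3 ] 11.95 16.177584468345415
```

View pics/held_w.png

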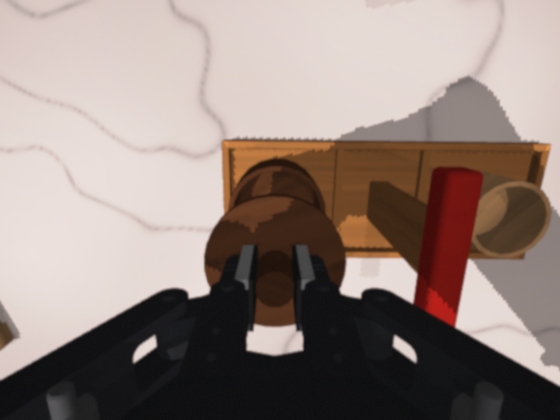

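The lid is held level, spanning columns 206–345 and rows 196–325, with the walnut box behind it around column 277. I'll check how well it is centred in the grip, then place it.

Run:
```python
from fit import *
d=np.load("hw.npz"); P,im=d["P"],d["im"]; p=robot.current_tool_pos(); print(p)
im=cv2.GaussianBlur(im,(3,3),0).astype(int)
for dx in (-.004,-.002,0,.002,.004):
    u=pr(P,ring([p[0]+dx*np.cos(np.radians(-17)),p[1]+dx*np.sin(np.radians(-17)),p[2]-.033+.012],.036)); print(dx,"l/r",u[:,0].min().round(1),u[:,0].max().round(1),"t/b",u[:,1].min().round(1),u[:,1].max().round(1))
V=[(P,G(d["im"]))]
w=minimize(lambda c:-score(np.array([c[0],c[1],.053]),V,.036),[.6095,.1112],method="Nelder-Mead",options=dict(initial_simplex=[[.6095,.1112],[.612,.1112],[.6095,.114]])); print("box here",w.x,w.fun)
for r,z in((.036,.053),(.036,.05)):
    u=pr(P,ring([.6095,.1112,z],r)); print("box pred t",u[:,1].min(),"l/r",u[:,0].min(),u[:,0].max())
```

```text
[0.60823086 0.11387257 0.14969457]
-0.004 l/r 200.8 345.2 t/b 201.9 333.2
-0.002 l/r 200.6 345.5 t/b 197.8 330.0
0 l/r 200.4 345.7 t/b 193.6 326.7
0.002 l/r 200.1 346.0 t/b 189.4 323.4
0.004 l/r 199.9 346.2 t/b 185.2 320.1
box here [0.61341938 0.10888649] -7.67350620615289
box pred t 165.5370548691636 l/r 226.79035039816685 326.48018775758175
box pred t 164.9096350092522 l/r 227.3842831029191 325.8403396501427
```

Run:
```python
from fit import *
robot.pause(.4); print(robot.current_tool_pos(),robot.current_eef_rot())
robot.line_to([.6095,.1112,.13],[180,0,-17],velocity=.1); print(robot.current_tool_pos()); robot.pause(.4); print(robot.current_tool_pos(),robot.current_time_s())
p=pose(); im=vision.grab_frame("wrist"); P=cam("wrist",p); np.savez("hw.npz",P=P,im=im,p=p[0]); cv2.imwrite("pics/hw2.png",im[:,:,::-1])
V=[(P,G(im))]; e=np.radians(-17); X=np.array([np.cos(e),np.sin(e),0]);Y=np.array([np.sin(e),-np.cos(e),0])
def s2(c,r,base,lo,hi):  # single ring, chosen angular part by image rows
    u=pr(P,ring(base+c[0]*X+c[1]*Y,r)); n=u-u.mean(0); n/=np.linalg.norm(n,axis=1)[:,None]
    k=(u[:,1]>lo)&(u[:,1]<hi); m=u[k].astype(np.float32)[None]; gx,gy=V[0][1]
    d=cv2.remap(gx,m[...,0],m[...,1],1)[0]*n[k,0]+cv2.remap(gy,m[...,0],m[...,1],1)[0]*n[k,1]
    return np.minimum(abs(d),15).mean()
tcp=np.array(p[0])
g=np.arange(-.005,.0051,.0005)
for nm,r,base,lo,hi in (("lid",.036,np.array([*tcp[:2],tcp[2]-.021]),0,275),("box",.036,np.array([.6095,.1112,.053]),0,200)):
    b=max((s2((a,c),r,base,lo,hi),a,c) for a in g for c in g); print(nm,b)
    u=pr(P,ring(base+b[1]*X+b[2]*Y,r)); cv2.polylines(im,[np.round(u*8).astype(np.int32)],1,(0,255,0),1,shift=3)
cv2.imwrite("pics/hw2o.png",cv2.resize(im[120:400,130:420,::-1],None,fx=2,fy=2))
```

```text
[0.60942631 0.11137913 0.1500358 ] [ 1.79999668e+02 -2.16590753e-03 -1.69790841e+01]
[0.60882862 0.11092162 0.12913052]
[0.60972777 0.11127806 0.13038612] 13.1
lid (np.float64(9.529693752321453), np.float64(-0.001500000000000003), np.float64(-4.336808689942018e-18))
box (np.float64(8.797079752139464), np.float64(0.004999999999999991), np.float64(-0.0020000000000000026))
```

View pics/hw2o.png

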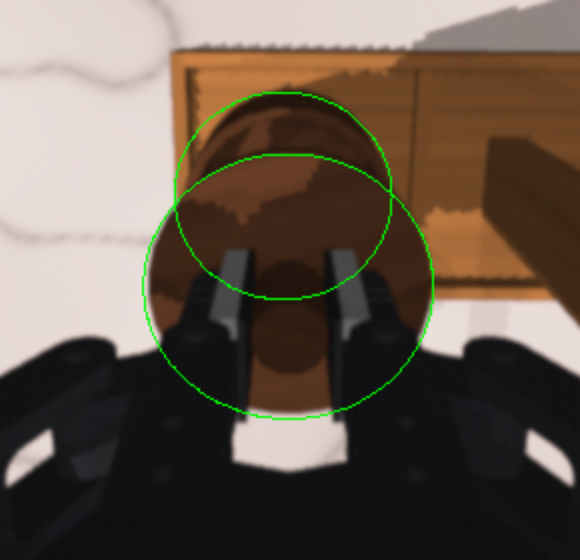

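Run:
```python
from fit import *
d=np.load("hw.npz"); u=pr(d["P"],ring([.6095,.1112,.053],.036)); print("crop px of prior rim: l,r,t",(u[:,0].min()-130)*2,(u[:,0].max()-130)*2,(u[:,1].min()-120)*2)
e=np.radians(-17); X=np.array([np.cos(e),np.sin(e)]); c=np.array([.6095,.1112])+.001*X
robot.line_to([*c,.10],velocity=.1); robot.pause(.3)
print(robot.line_to([*c,.078],velocity=.03,f_stop=5),robot.current_tool_pos(),robot.current_contact_force().round(2),robot.current_time_s())
p=pose(); im=vision.grab_frame("wrist"); cv2.imwrite("pics/pw.png",im[100:400,100:460,::-1])
```

```text
crop px of prior rim: l,r,t 180.21547079748387 396.3050060164294 106.934258803202
True [0.61002697 0.11076964 0.08062355] [-0.69  0.69  4.28] 14.5167
```

View pics/pw.png

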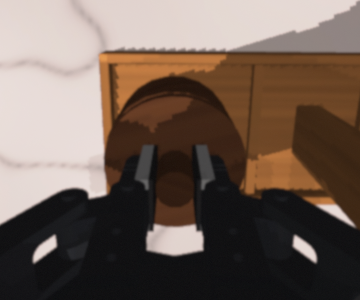

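The prior rim matches the picture (top row 107 predicted, about 110 seen). Contact came at z = 0.0806, where a seated lid should be (0.0805), and the disc sits flush and concentric over the box. I'll release it and fetch the birch lid.

Run:
```python
from fit import *
fingers.gripper_to(.5,40); robot.line_to([.610,.1108,.16],velocity=.15)
p=pose(); im=vision.grab_frame("wrist"); np.savez("cw.npz",P=cam("wrist",p),im=im); a=im[60:360,100:460,::-1]
robot.move_to([.5038,-.2981,.13],[180,0,0]); fingers.gripper_to(.6)
x,y=.5038,-.2981
print(robot.line_to([x,y,.033],velocity=.08,f_stop=6),robot.current_tool_pos())
fingers.gripper_to(0,40); print("gap",robot.current_finger_gap()*85)
robot.line_to([x,y,.14],velocity=.15)
e=np.radians(-17); X=np.array([np.cos(e),np.sin(e)]); b=np.array([.5556,-.0508])
robot.line_to([*b,.14],[180,0,-17],velocity=.2); robot.line_to([*b,.13]); robot.pause(.3)
p=pose(); im=vision.grab_frame("wrist"); P=cam("wrist",p); t=np.array(p[0]); np.savez("hb.npz",P=P,im=im,p=t)
print(t,robot.current_finger_gap()*85,robot.current_time_s())
for c in ([*t[:2],t[2]-.0215],[*b,.053]): cv2.polylines(im,[np.round(pr(P,ring(c,.03))*8).astype(np.int32)],1,(0,255,0),1,shift=3)
cv2.imwrite("pics/hb.png",np.hstack([a,im[100:400,100:460,::-1]]))
```

```text
False [ 0.50436504 -0.29837386  0.03369513]
gap 16.39106576437142
[ 0.55581241 -0.05090434  0.13032654] 15.891658538463851 22.1333
```

View pics/hb.png

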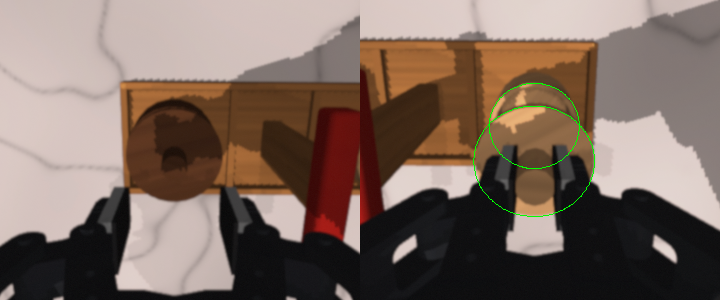

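Left view: the walnut box is closed and concentric. Right view: the birch lid and the box rim both lie on their predicted rings to within about 1 mm. I'll place the birch lid.

Run:
```python
from fit import *
e=np.radians(-17); X=np.array([np.cos(e),np.sin(e)]); c=np.array([.5556,-.0508])+.0005*X
robot.line_to([*c,.10],velocity=.1); robot.pause(.3)
print(robot.line_to([*c,.078],velocity=.03,f_stop=5),robot.current_tool_pos(),robot.current_contact_force().round(2),robot.current_time_s())
```

```text
True [ 0.55563914 -0.05095456  0.08053319] [-0.6   0.09  4.5 ] 23.5083
```

The lid seated at the expected height (0.0805). I'll release it and measure the handle from two hover positions.

Run:
```python
from fit import *
fingers.gripper_to(.5,40); robot.line_to([.5556,-.0508,.19],velocity=.15)
fingers.gripper_to(1.0)
D={};V=[]; o=[]
for k,q in enumerate([(.52,.04,.24),(.50,.0,.24),(.555,.055,.22)]):
    robot.line_to(list(q),[180,0,-17],velocity=.2); robot.pause(.25)
    p=pose(); im=vision.grab_frame("wrist"); P=cam("wrist",p); V.append((P,red(im))); o.append(im)
print([int(m.sum()) for _,m in V])
h,c=barfit([.582,.030,.13,-17],V); print("bar top",h.round(4),c)
h2,c2=barfit([.582,.030,.122,-15],V); print(h2.round(4),c2,robot.current_time_s())
im=o[2][:,:,::-1].copy(); cv2.polylines(im,[np.round(barmodel(h,V[2][0])).astype(np.int32)],1,(255,255,0))
cs,_=cv2.findContours(V[2][1],0,2); cv2.drawContours(im,cs,-1,(0,255,0),1)
cv2.imwrite("pics/bar.png",im)
```

```text
[3031, 3355, 3272]
bar top [  0.5833   0.0288   0.123  -17.4121] 0.11310452319562636
[  0.5833   0.0288   0.1227 -17.549 ] 0.11269648589666414 27.7917
```

View pics/bar.png

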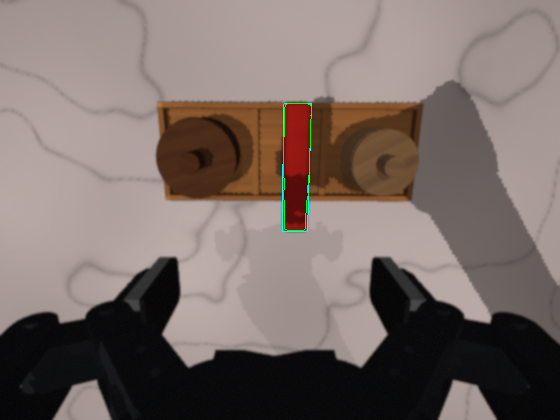

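Both boxes are closed. The bar centre is at (0.5833, 0.0288) with yaw -17.4°. Its top fits at 123 mm against 130 nominal, and the jaws cover either height. I'll grasp with the TCP at 0.119 and start with a small lift.

Run:
```python
from fit import *
x,y,o=.5833,.0288,[180,0,-17.4]
robot.line_to([x,y,.20],o,velocity=.2); robot.pause(.2); f0=np.array(robot.current_contact_force())
print(robot.line_to([x,y,.119],velocity=.06,f_stop=6)); robot.pause(.3); print(robot.current_tool_pos())
fingers.gripper_to(0,25); print("gap",robot.current_finger_gap()*85); fingers.gripper_to(0,90); print("gap",robot.current_finger_gap()*85,robot.current_gripper_force(),(np.array(robot.current_contact_force())-f0).round(2))
p=robot.current_tool_pos()
robot.line_to([x,y,.139],velocity=.04); robot.pause(.4)
print(robot.current_tool_pos(),(np.array(robot.current_contact_force())-f0).round(2),np.round(robot.current_torque(),3),robot.current_time_s())
robot.line_to([x,y,.219],velocity=.05); robot.pause(.6)
print(robot.current_tool_pos(),robot.current_eef_rot(),(np.array(robot.current_contact_force())-f0).round(2),np.round(robot.current_torque(),3),robot.current_finger_gap()*85,robot.current_time_s())
a=vision.grab_frame("scene")[:,:,::-1]; p=pose(); b=vision.grab_frame("wrist")[:,:,::-1]; np.savez("end.npz",P=cam("wrist",p),im=b,p=p[0])
cv2.imwrite("pics/end.png",np.hstack([cv2.resize(a[130:310,180:370],(380,360),interpolation=cv2.INTER_CUBIC),b[0:360,80:480]]))
```

```text
False
[0.58339923 0.02880007 0.11915282]
gap 17.23850296986371
gap 16.738181931722885 89.03167247772217 [ 0.49 -0.28  1.24]
[0.58323729 0.0287833  0.1389069 ] [ 0.18 -1.5  -7.59] [-0.073  0.009  0.008] 32.05
[0.58328733 0.02880991 0.21900199] [ 1.79999334e+02  1.56706857e-03 -1.74003396e+01] [ 0.43 -0.69 -8.01] [-0.051 -0.008  0.023] 16.80277376835683 34.4
```

View pics/end.png

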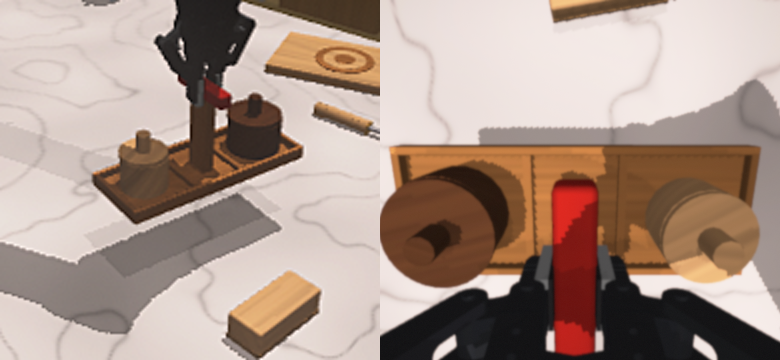

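The tray is lifted with its full weight, about 8 N. Both boxes are closed and standing, and the far rim looks straight across the wrist view at row 147. I'll check the tilt with numbers and then hand in.

Run:
```python
from fit import *
d=np.load("end.npz"); P=d["P"]; e=np.radians(-17.4); X=np.array([np.cos(e),np.sin(e),0]);Y=np.array([-np.sin(e),np.cos(e),0])
for pt in (-3,0,3):
    R0=R.from_rotvec(Y*np.radians(pt)); c=d["p"]+[0,0,.002]
    print(pt,[px(P,c+R0.apply(X*a*.05+Y*b*.131+np.array([0,0,-.103]))).round(1).tolist() for a in(1,-1) for b in (1,-1)])
print(np.abs(robot.current_dq()).max(),robot.current_finger_gap()*85,robot.current_time_s())
workorder.close_job()
```

```text
-3 [[82.1, 140.0], [465.7, 139.9], [106.7, 269.5], [441.3, 269.5]]
0 [[85.7, 147.5], [462.2, 147.4], [106.1, 277.4], [441.9, 277.3]]
3 [[88.9, 155.0], [459.0, 154.9], [105.2, 285.3], [442.7, 285.2]]
0.053930808677851286 16.4625660778916 34.5
the job is handed in; nothing more can be done
```

Both boxes are closed with their own lids, and the arm is holding the tray by its red handle, level and about 10 cm above the table; the job was handed in at 34.5 s.

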